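# Prop the guard open and take out the tube

## Task

Lift the hinged sheet guard by its front bar until the prop stay at its side drops into its catch, and ease the guard back so that it stands open on the stay; do not let it drop shut. Then take the length of square tube out from under the guard and lay it flat on the floor of the parts tray, beside the shorter tube already there. Leave that short tube and the spray can where they are, and leave the guard propped open.

Things in the scene. Friction and masses are not known exactly. Their poses are not given: they have to be found in the camera images.
- guard: Fixed work plate of the guard: steel, 250 x 290 x 8 mm, with a low grey rail along each side (inner faces 118 mm from the middle) and a grey upright at the rear. Origin: on the bench under it (plate reaches 120 mm to the front, 130 mm to the rear). -x points to its open front (toward the robot), +y to its left, z up. Does not move in an episode.
- guard_hinge (a point): Middle of the flap's hinge axis (along the guard's y), 90 mm behind the guard's origin, 75 mm above the bench. The flap is an aluminium sheet 225 mm wide reaching 180 mm forward of the hinge, level when shut, front edge turned down 11 mm; 0.45 kg.
- guard_flap (a joint): Angle of the flap in rad: 0 = shut and level, growing as the front is raised, stop at 1.46 (nearly upright). It falls shut under its own weight unless it is held or propped. The stay drops into its catch once the flap has been raised past about 1.33; let back from there, the flap comes to rest on the stay at about 1.25.
- lift_bar (a point): Middle of the flap's lift bar: round steel bar 12 mm thick along the guard's y, free over its middle 110 mm. Axis 218 mm from the hinge axis, in the flap's plane, with a 32 mm gap between bar and flap edge, open above and below. Shut: 75 mm above the bench, nothing below it but the bench; 2 N lift it. It swings about the hinge by guard_flap; propped it is 282 mm above the bench.
- guard_stay (a joint): Swing of the prop stay relative to the flap in rad: 0 with the flap shut, growing as the stay swings down from the flap by its own weight (about 1.9 when propped).
- stay_foot (a point): Centre of the stay's foot (10 mm round cross pin). The stay is a 7 mm steel rod, 125 mm long, 125 mm right (-y) of the guard's middle, pivoted on the flap 60 mm from the hinge. As the flap rises the foot slides rearward on the right-hand rail and falls behind a 7 mm step by itself; nothing need touch it. Centre 45 mm above the bench on the rail, 38 mm in the catch.
- catch_corner (a point): Top edge of the step in the right-hand rail, 40 mm above the bench; fixed to the guard. The stay is in its catch when its foot lies behind (+x in the guard's axes) and below this edge.
- tube_centre (a point): Centre of the plain square steel tube lying under the guard on the work plate (underside 8 mm above the bench): 38 x 85 x 38 mm, 85 mm along its y axis, z up, 0.3 kg. It lies roughly front to rear under the flap, about 50 mm in front of the guard's origin. Grasp across its 38 mm width (its x axis).
- parts_tray: Open steel tray fixed on the bench: 160 (x) x 230 (y) x 26 mm high, walls and floor 4 mm. Origin: on the bench under its middle. The -y half is empty.
- short_tube_centre (a point): Centre of the shorter, thicker square tube that already lies in the +y end of the tray: 51 x 62 x 51 mm. To be left where it is.
- spray_can: Upright aerosol can, 66 mm thick, 199 mm high, origin under its middle; to be left alone.

How it is judged (in metres and radians):
On the way, in this order (a step that is already met when the one before it is completed fails the run):
1. the guard rests on its stay, the stay's foot in the catch (value of joint guard_flap between 1.19 and 1.31 rad and z of stay_foot in the frame of guard below 0.0415 m and velocity of joint guard_flap between -0.1 and 0.1 rad/s), for 0.3 s.
2. the tube is out from under the guard (horizontal distance between tube_centre and guard above 0.16 m), for 0.1 s.
At the end, for the whole second after the job is handed in: The guard stands still on its stay (1.19 to 1.31 rad open, the stay's foot down in the catch); the tube lies flat (within 0.1 rad) on the tray's floor, inside its walls (value of joint guard_flap between 1.19 and 1.31 rad and z of stay_foot in the frame of guard below 0.0415 m and x of tube_centre in the frame of parts_tray between -0.075 and 0.075 m and y of tube_centre in the frame of parts_tray between -0.11 and 0.11 m and z of tube_centre in the frame of parts_tray between 0.018 and 0.028 m and angle between tube_centre's own y axis and vertical between 1.47 and 1.67 rad and velocity of joint guard_flap between -0.05 and 0.05 rad/s); the robot touches nothing.
It fails at once if the guard drops shut (value of joint guard_flap below 0.15 rad and velocity of joint guard_flap below -1.5 rad/s).
It fails at once if the short tube in the tray is shifted by more than 30 mm (distance of short_tube_centre from where it was at the start of the episode above 0.03 m).
It fails at once if the spray can is shifted by more than 30 mm (distance of spray_can from where it was at the start of the episode above 0.03 m).
It also fails if it takes over 67 s, if anything falls off the work surface, if the arm or the gripper's body presses on something with over 40 N, if the wrist force passes 120 N, or if a joint passes its speed limit or range.

## Robot

A 6-joint arm with a two-finger parallel gripper is mounted at the origin on a cart in front of the work surface, level with it; the furniture and walls round the work are solid. World frame = base frame: x ahead of the robot, y to its left, z up, the work surface at z = 0. Lengths are in mm, angles in degrees, forces in N, time in s.
With the tool pointing down it reaches from about 350 to 850 mm from the base axis. Payload 8.1 kg.
Tool frame: the origin (TCP) lies between the finger pads; the fingertips stand 22 mm ahead of it and the grasp point (between the pads) lies 3 mm ahead of it; z points along the fingers, y is the line along which they close (so a half turn about z gives the same grasp; the last joint's range is limited). The gripper opens to 85 mm and grips with 20 to 120 N. Pads are 22 mm wide; open, the fingers measure 114 mm over their backs; the gripper's body (76 mm by 85 mm) begins 54 mm behind the grasp point. The pads swing forward as they close: fully open they stand 13 mm farther back than shut.
Start: joints at [-69.981, 7.471, 85.268, -0, 87.261, -4.893], TCP at [252.757, -544.168, 253.292] pointing down, gripper open.
Joint ranges: [-169.43, 169.43], [-51.17, 129.36], [1.28, 143.12], [-76.62, 256.62], [0, 156.53], [-152.29, 152.29]. Speed limits (degrees/s): [136.94, 136.94, 159.86, 180, 180, 180].

## Interface

Orientations are given as [roll, pitch, yaw] about the fixed x, y, z axes, in that order (R = Rz(yaw) Ry(pitch) Rx(roll)).
In Python, from bench import r, vision gives the robot as it stands.
- The arm moves only by the tool step_arm, never from a script. Its argument "targets" is a list that holds one entry, the list of rows, each a list of 6 numbers: the shift along the world's x, y, z in mm, then the turn, a rotation vector about the world's x, y, z in rad. In form: [[[x, y, z, rx, ry, rz], ...]]. A call has 1 to 12 rows; each row is the pose to reach, as a shift and turn from the pose commanded when the call began; what a row does not reach only later rows make up. A row lasts 1/12 s, in which the tool goes at most 41.7 mm and 7.16 degrees, less where a joint would pass 70% of its speed; a pose out of reach is approached as far as the arm can. A call with a gripper value outside its range is refused whole. "fingers" is the gripper's target within -1 to 1 (shut at 1, half-way at 0, fully open at -1), set as the call begins (left out, the last holds). The fingers move at their own pace and stop on an object; "newtons" is the grip in N (left out, the last holds). Time passes only in rows, so rows that repeat a pose let the fingers close. It gives the time, the measured TCP pose, the force, the opening and the grip force at its end, in the units of the state.
- r.sense(): the state, without advancing time (a new reading comes with each control period).
- vision.snapshot(name): name is "side" or "top" or "wrist"; returns a dict with "img" (420x560x3 uint8, blue, green, red), "mtx" (3x3 intrinsics, pixels), "D" ([k1, k2, p1, p2, k3] as OpenCV has them; the pictures are not rectified), "eye" and "attitude" of the camera in the world. Camera axes: x right, y up, looking along -z (the intrinsics and any distortion apply to the point x, -y, -z); pixel columns grow to the right and rows downward; lengths in mm; the calibration is good to about 2 mm. A picture is of the moment at which its call begins. There is no depth.
- r.hand_in(): hands the job in; it is judged then, once.
The state is a dict: "time": time; "joint_pos": joint angles; "qd": joint speeds; "joint_efforts": joint torques, N m; "tool_pos": TCP position; "tcp_rot": TCP orientation; "ft_force": force on the tool from outside, world axes, zero at the start; "wrist_torque": the same for the moment, N m; "finger_gap": finger opening in mm; "grip_force": force on a finger pad.
Only numpy, scipy, OpenCV 4.12 (cv2) and the standard library are available. Lean on these libraries where they do the work, as an engineer would, in place of code of your own. Each camera call takes 0.05 s, during which the arm holds its last target. There are 200 camera calls.

## Working session

There is one attempt and no reset: what is moved stays moved. The work goes in short steps, Python scripts to look and compute and a tool call to move; the robot and the scene stay as the last step left them, time stands still between calls to the robot, and variables do not carry over. Pictures are saved under pics/ and viewed, at most 12 in all, crops included, and the job is handed in when it is done.

Besides the shell and the picture viewer there is one more tool, called as name(argument=value, ...), one argument or row to a line, values as JSON. step_arm: Moves the arm, as the interface text tells. Its arguments: {"type":"object","properties":{"targets":{"type":"array"},"fingers":{"type":"number"},"newtons":{"type":"number"}},"required":["targets"]}

```bash
mkdir -p pics && ls && python3 - <<'E'
from bench import r, vision
import cv2,pickle
d={}
for n in("side","top"):
    s=vision.snapshot(n); cv2.imwrite(f"pics/{n}0.png",s["img"]); d[n]=s
    print(n,s["mtx"],s["D"],s["eye"],s["attitude"])
pickle.dump(d,open("s0.pkl","wb"))
print(r.sense())
E
```

```text
pics
side [[474.57980288   0.         269.9219737 ]
 [  0.         474.57980288 215.80556761]
 [  0.           0.           1.        ]] [-0.0052781  0.         0.         0.         0.       ] [146.60203921 740.72924946 797.56071851] [  53.87998007   -0.99222593 -153.92489231]
top [[493.01751893   0.         278.79974562]
 [  0.         493.01751893 205.16030106]
 [  0.           0.           1.        ]] [0.04844779 0.         0.         0.         0.        ] [ 435.23952361 -127.73239493 1361.64251927] [  5.68496373   0.1604858  -90.34278878]
{'time': 0.1, 'joint_pos': array([-6.99821276e+01,  7.51103671e+00,  8.53228315e+01, -1.83789366e-03,
        8.72624840e+01, -4.89043989e+00]), 'qd': array([-0.05832032, -0.06368343, -0.30699489, -0.03384265,  0.03794062,
       -0.04446483]), 'joint_efforts': array([ 8.51181721e-05, -5.70951140e+01, -5.01943588e+01, -2.40774998e-04,
        8.13238701e-03, -1.28466922e-04]), 'tool_pos': array([ 252.57693922, -543.73797298,  252.34863873]), 'tcp_rot': array([-1.79903842e+02, -6.38512981e-03,  2.49083963e+01]), 'ft_force': array([-0.02368621,  0.15425377, -0.58337506]), 'wrist_torque': array([-0.03411871,  0.00715558,  0.01377703]), 'grip_force': 0.0, 'finger_gap': 85.33592594072448}
```

View pics/top0.png

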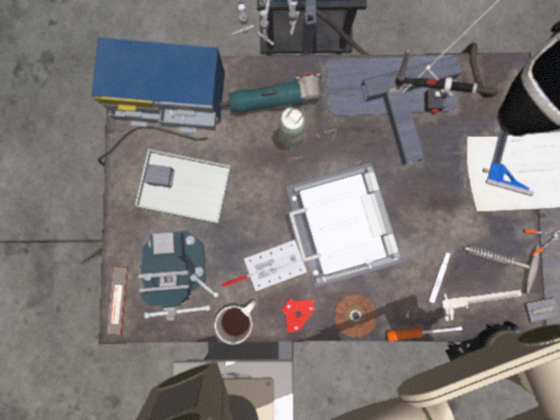

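View pics/side0.png

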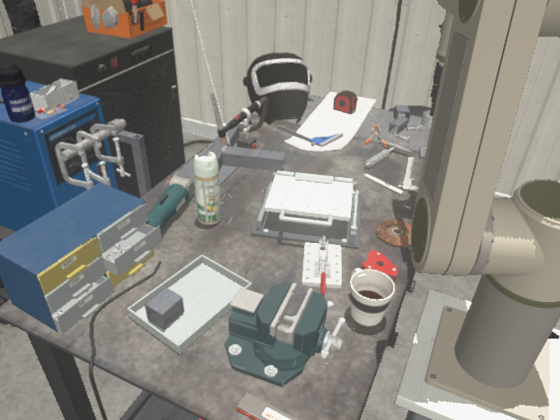

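The top view shows the guard at about (343,225), its bar on the left (about (298,237)) and the tray at (183,185) with the short tube at (158,174). The spray can is at (291,125). I'll enlarge both views to pick points.

```bash
python3 - <<'E'
import cv2,pickle,numpy as np
d=pickle.load(open("s0.pkl","rb"))
def grid(img,x0,y0,w,h,k):
    c=cv2.resize(img[y0:y0+h,x0:x0+w],None,fx=k,fy=k,interpolation=cv2.INTER_CUBIC)
    for x in range((x0+9)//10*10,x0+w,10):
        cv2.line(c,((x-x0)*k,0),((x-x0)*k,6),(0,0,255),1)
        if x%20==0: cv2.putText(c,str(x),((x-x0)*k,16),0,.35,(0,0,255),1)
    for y in range((y0+9)//10*10,y0+h,10):
        cv2.line(c,(0,(y-y0)*k),(6,(y-y0)*k),(0,0,255),1)
        if y%20==0: cv2.putText(c,str(y),(8,(y-y0)*k+4),0,.35,(0,0,255),1)
    return c
a=grid(d["top"]["img"],280,158,130,130,6); cv2.imwrite("pics/c1.png",a[:600,:])
b=grid(d["side"]["img"],245,160,130,90,6); cv2.imwrite("pics/c2.png",b)
E
```

```text
(no output)
```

View pics/c1.png

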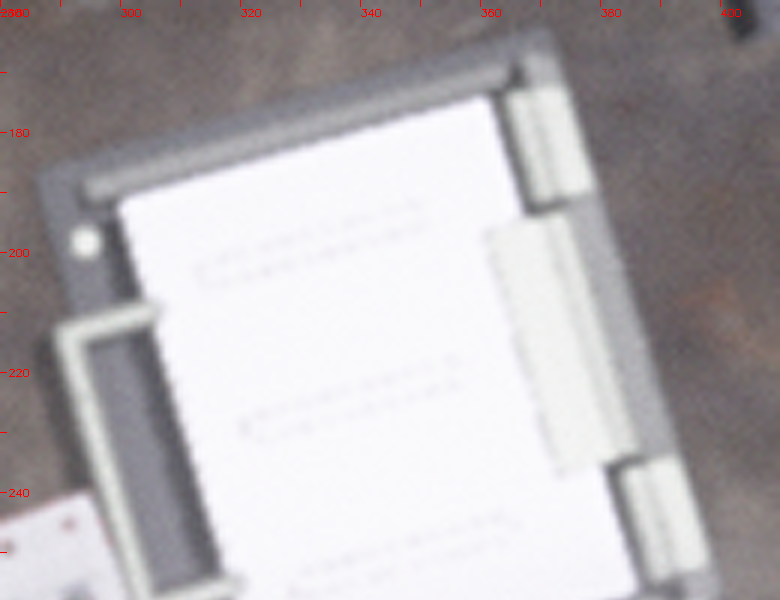

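View pics/c2.png

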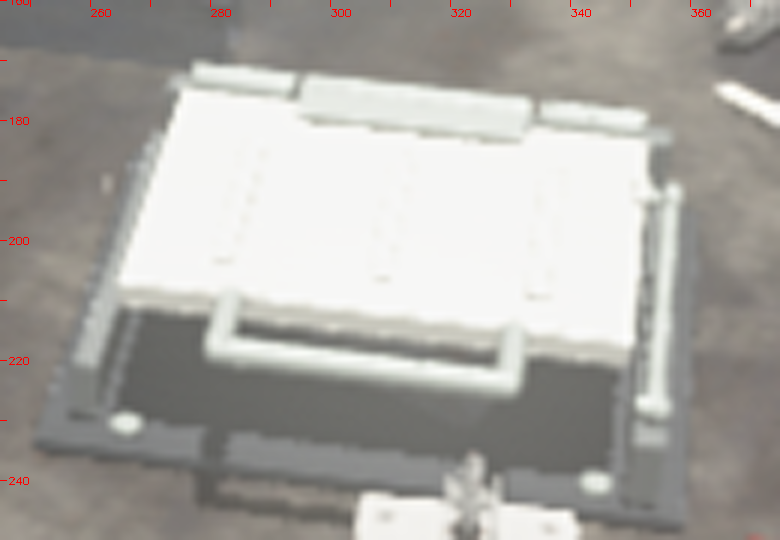

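The crops show the plate, flap and bar corners clearly. The guard's front faces image-left (world +y) and the stay is on the robot side. I'll fit the guard and tray poses.

```bash
cat > h.py <<'E'
import numpy as np,cv2,pickle
from scipy.spatial.transform import Rotation as R
from scipy.optimize import least_squares
F=np.diag([1.,-1,-1])
def proj(s,P):
    Rm=(R.from_euler('xyz',s["attitude"],degrees=True).as_matrix()@F).T
    return cv2.projectPoints(np.atleast_2d(np.array(P,float)),cv2.Rodrigues(Rm)[0],-Rm@s["eye"],s["mtx"],s["D"])[0][:,0]
def ray(s,px):
    u=cv2.undistortPoints(np.array([[px]],float),s["mtx"],s["D"])[0,0]
    return R.from_euler('xyz',s["attitude"],degrees=True).as_matrix()@F@np.array([u[0],u[1],1])
def atz(s,px,z):
    d=ray(s,px); return s["eye"]+d*(z-s["eye"][2])/d[2]
def T(p,q):
    c,n=np.cos(p[2]),np.sin(p[2]); q=np.atleast_2d(q)
    return np.c_[p[0]+c*q[:,0]-n*q[:,1],p[1]+n*q[:,0]+c*q[:,1],q[:,2]]
def fit(obs,p0):
    f=lambda p:np.concatenate([(proj(s,T(p,np.array(m,float)))-np.array(px)).ravel() for s,m,px in obs])
    return least_squares(f,p0,loss="soft_l1",x_scale=[10,10,.05]),f
E
python3 - <<'E'
from h import *
d=pickle.load(open("s0.pkl","rb"));t,s=d["top"],d["side"]
g=[[-120,145,8],[130,145,8],[-90,112.5,75],[-120,-145,8],[130,-145,8]]
gp=[(286.3,186.7),(370.8,162.7),(299.7,191.3),(312,284),(398,262)]
c=atz(t,(343,225),40);print(c)
side=[[-120,145,8],[-120,-145,8],[-90,112.5,64],[-90,-112.5,64]]
sp=[(250.8,234.2),(358.8,247.5),(265,210),(350,220)]
o,f=fit([(t,g,gp),(s,side,sp)],[c[0],c[1],-1.4])
print("guard",o.x,np.degrees(o.x[2]));print(f(o.x).reshape(-1,2).round(1))
print("bar ends",atz(t,(290.5,213.5),75),atz(t,(303.5,257),75),"model mid",T(o.x,[-128,0,75]))
q=np.array([[80,-115,26],[80,115,26],[-80,115,26],[-80,-115,26]])
tp=[(230,165),(148,150),(136,207),(220,221)]
c=atz(t,(183,185),26)
o2,f2=fit([(t,q,tp)],[c[0],c[1],-.2]);print("tray",o2.x,np.degrees(o2.x[2]),f2(o2.x).round(1))
print("short",atz(t,(158,174),55)," can",atz(t,(292,120),199),"target",T(o2.x,[0,-50,23]))
print("stay lower end clamp",atz(t,(275,265),20))
E
```

```text
[ 512.32032706 -296.54278564   40.        ]
guard [ 514.3955552  -295.57286678   -1.30446664] -74.74043315310658
[[-1.5 -0.5]
 [ 0.7 -0.6]
 [-0.4  0.1]
 [ 1.7  4.4]
 [ 4.3  1.5]
 [-0.8 -1. ]
 [ 0.1  0.1]
 [-0.7  1.3]
 [-0.5  2. ]]
bar ends [ 541.21006136 -155.39376406   75.        ] [ 427.83670243 -188.14379614   75.        ] model mid [[ 480.70694026 -172.0857127    75.        ]]
tray [ 6.23559171e+02  1.34806574e+02 -1.79139160e-01] -10.263917786244406 [ 0.4 -0.7 -0.2 -0.1  0.1  0.1 -0.3  0.6]
short [651.08370446 197.64126644  55.        ]  can [ 756.83447516 -158.18073686  199.        ] target [[614.65004208  85.60670182  23.        ]]
stay lower end clamp [ 406.50467142 -113.5419687    20.        ]
```

step_arm(
  targets=[
    [[60, 93, 0, 0, 0, -0.04], [120, 186, 0, 0, 0, -0.08], [180, 279, 0, 0, 0, -0.12], [231, 372, 0, 0, 0, -0.16], [231, 372, 0, 0, 0, -0.16], [231, 372, 0, 0, 0, -0.16], [231, 372, -40, 0, 0, -0.16], [231, 372, -90, 0, 0, -0.16], [231, 372, -90, 0, 0, -0.16], [231, 372, -90, 0, 0, -0.16], [231, 372, -90, 0, 0, -0.16], [231, 372, -90, 0, 0, -0.16]],
  ],
  fingers=0.25,
  newtons=40,
)

```text
time: 1.1
tool_pos: [483.5, -165.9, 158.4]
tcp_rot: [-179.6, 0.2, 16.0]
ft_force: [-0.1, 0.6, -0.1]
finger_gap: 32.0
grip_force: 0.0
```

```bash
python3 - <<'E'
from h import *
from bench import r,vision
d={n:vision.snapshot(n) for n in("wrist","side")}
pickle.dump(d,open("s1.pkl","wb"))
print(r.sense()["tool_pos"],r.sense()["tcp_rot"])
w=d["wrist"];im=w["img"].copy()
for P in([[483.5,-171.8,75]],[[541.2,-155.4,75]],[[427.8,-188.1,75]]):
    p=proj(w,P)[0];print(p);cv2.drawMarker(im,tuple(int(v) for v in p),(0,0,255),0,12,1)
cv2.imwrite("pics/w1.png",cv2.resize(im,(784,588)))
E
```

```text
[ 483.19805712 -170.26512001  161.56905555] [-1.79873048e+02  1.54792329e-01  1.59387818e+01]
[291.44183558 235.85454268]
[292.49512992 145.94810184]
[291.14539212 308.42752179]
```

View pics/w1.png

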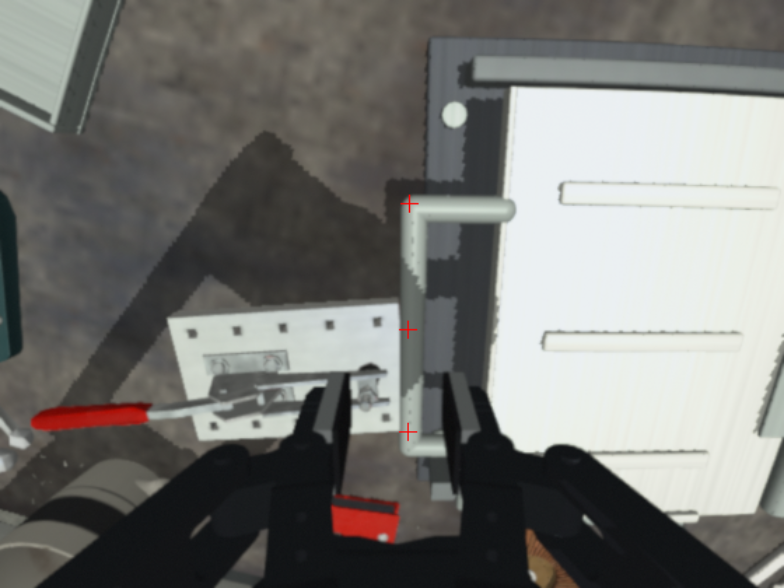

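The bar axis appears at view x≈413, about 5 px (2.5 mm) rearward of my marks at 408. The clamp spindle is at (370,370), so I'll shift the grasp about 12 mm toward guard +y to clear it, then descend.

step_arm(
  targets=[
    [[12, 1, 0, 0, 0, 0], [12, 1, -20, 0, 0, 0], [12, 1, -40, 0, 0, 0], [12, 1, -55, 0, 0, 0], [12, 1, -65, 0, 0, 0], [12, 1, -75, 0, 0, 0], [12, 1, -82, 0, 0, 0], [12, 1, -87, 0, 0, 0], [12, 1, -87, 0, 0, 0], [12, 1, -87, 0, 0, 0]],
  ],
)

```text
time: 2.03
tool_pos: [495.9, -171.4, 76.6]
tcp_rot: [180.0, -0.0, 15.7]
ft_force: [0.3, 0.2, 0.1]
finger_gap: 32.1
grip_force: 0.0
```

step_arm(
  targets=[
    [[0, 0, 0, 0, 0, 0], [0, 0, 0, 0, 0, 0], [0, 0, 0, 0, 0, 0], [0, 0, 0, 0, 0, 0], [0, 0, 0, 0, 0, 0], [0, 0, 0, 0, 0, 0]],
  ],
  fingers=1,
  newtons=40,
)

```text
time: 2.53
tool_pos: [495.9, -169.8, 77.2]
tcp_rot: [-179.9, -0.0, 15.8]
ft_force: [-4.1, 8.7, 7.0]
finger_gap: 10.2
grip_force: 39.1
```

step_arm(
  targets=[
    [[0, 1.5, 4, 0, 0, 0], [0, 1.5, 8, 0, 0, 0], [0, 1, 15, 0, 0, 0], [0.3, 0.5, 23, 0, 0, 0], [0.5, -0.5, 30, 0, 0, 0], [0.9, -1.7, 38, 0, 0, 0], [1.3, -3, 45, 0, 0, 0], [1.7, -4.7, 53, 0, 0, 0], [2.3, -6.6, 60, 0, 0, 0], [2.9, -8.8, 67, 0, 0, 0], [3.5, -11, 74.6, 0, 0, 0], [3.5, -11, 74.6, 0, 0, 0]],
  ],
)

```text
time: 3.53
tool_pos: [499.3, -182.0, 152.6]
tcp_rot: [-180.0, -0.0, 15.7]
ft_force: [-2.8, 5.9, -1.7]
finger_gap: 10.7
grip_force: 39.1
```

step_arm(
  targets=[
    [[0.7, -2, 7, 0, 0, 0], [1.5, -5, 14.1, 0, 0, 0], [3.3, -11, 27.7, 0, 0, 0], [5.4, -18, 40.9, 0, 0, 0], [7.7, -26.5, 53.5, 0, 0, 0], [10.2, -35.5, 65.5, 0, 0, 0], [13, -45.3, 76.8, 0, 0, 0], [15.9, -56, 87.4, 0, 0, 0], [19.1, -67, 97.2, 0, 0, 0], [22.4, -79, 106.1, 0, 0, 0], [22.4, -79, 106.1, 0, 0, 0]],
  ],
)

```text
time: 4.45
tool_pos: [522.1, -263.0, 262.3]
tcp_rot: [179.8, -0.1, 15.7]
ft_force: [-9.8, 11.7, 16.2]
finger_gap: 10.3
grip_force: 41.5
```

```bash
python3 - <<'E'
from h import *
from bench import r,vision
s=vision.snapshot("side");pickle.dump(s,open("s2.pkl","wb"));q=r.sense()
print(q["tool_pos"],q["ft_force"],q["wrist_torque"],q["finger_gap"])
cv2.imwrite("pics/s2.png",cv2.resize(s["img"][60:280,180:460],None,fx=2.8,fy=2.7))
E
```

```text
[ 521.78118564 -261.99530864  261.571092  ] [-9.4330507  11.51456083 15.55650626] [2.10146212 1.55471399 0.0080359 ] 10.146471886893288
```

View pics/s2.png

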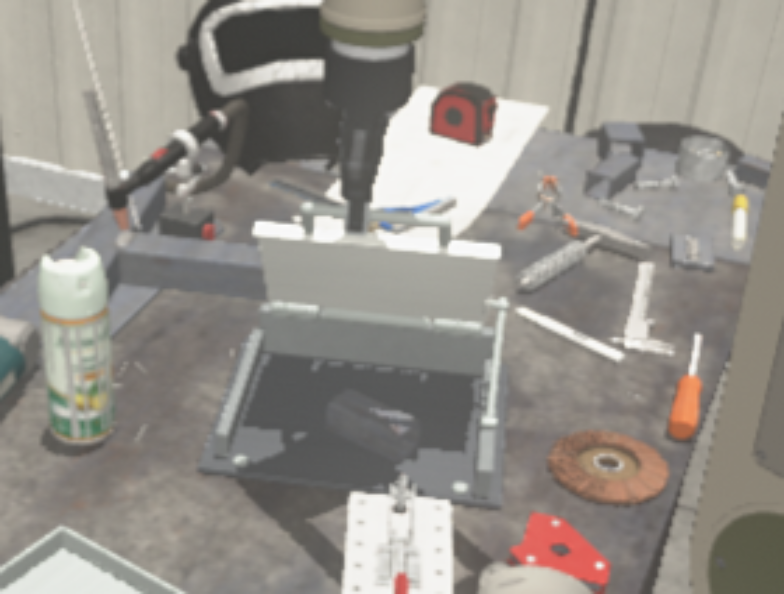

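The flap is at about 57° and the tube is visible on the plate. The measured arc fits a radius of about 222 mm, so I'll continue on that corrected arc.

step_arm(
  targets=[
    [[-0.5, 1, 4, 0, 0, 0], [1.5, -9, 9, 0, 0, 0], [3.5, -15.5, 13, 0, 0, 0], [5.2, -22, 16.8, 0, 0, 0], [7, -29, 20.2, 0, 0, 0], [9, -35.5, 23.5, 0, 0, 0], [10.8, -42.5, 26.5, 0, 0, 0], [12.8, -49.5, 29.3, 0, 0, 0], [12.8, -49.5, 29.3, 0, 0, 0], [12.8, -49.5, 29.3, 0, 0, 0]],
  ],
)

```text
time: 5.33
tool_pos: [535.4, -311.2, 288.7]
tcp_rot: [179.9, -0.2, 15.7]
ft_force: [1.7, 4.7, 5.8]
finger_gap: 10.4
grip_force: 40.8
```

step_arm(
  targets=[
    [[1.5, -5.5, 2, 0, 0, 0], [3, -10.6, 3.7, 0, 0, 0], [4.5, -16, 5.3, 0, 0, 0], [6, -21.5, 6.8, 0, 0, 0], [7.2, -26.5, 7.8, 0, 0, 0], [8.6, -31, 9, 0, 0, 0], [10, -36, 10, 0, 0, 0], [10, -36, 10, 0, 0, 0], [10, -36, 10, 0, 0, 0], [10, -36, 10, 0, 0, 0]],
  ],
)

```text
time: 6.17
tool_pos: [545.3, -347.1, 297.9]
tcp_rot: [179.9, -0.1, 15.8]
ft_force: [4.3, 3.8, 5.1]
finger_gap: 10.6
grip_force: 41.1
```

step_arm(
  targets=[
    [[-1, 4, -0.8, 0, 0, 0], [-2.2, 8, -1.7, 0, 0, 0], [-3.3, 12, -2.7, 0, 0, 0], [-4.4, 16, -3.8, 0, 0, 0], [-5.5, 20, -5, 0, 0, 0], [-6.5, 23.5, -6, 0, 0, 0], [-7.5, 27, -7, 0, 0, 0], [-8.2, 30, -8, 0, 0, 0], [-8.2, 30, -8, 0, 0, 0], [-8.2, 30, -8, 0, 0, 0]],
  ],
)

```text
time: 7.0
tool_pos: [536.9, -317.1, 290.3]
tcp_rot: [179.8, -0.1, 15.8]
ft_force: [3.3, 2.2, 6.7]
finger_gap: 10.6
grip_force: 41.6
```

```bash
python3 - <<'E'
from h import *
from bench import r,vision
s=vision.snapshot("side");pickle.dump(s,open("s3.pkl","wb"));q=r.sense()
print(q["tool_pos"],q["ft_force"],q["finger_gap"])
cv2.imwrite("pics/s3.png",cv2.resize(s["img"][130:250,250:390],None,fx=5.5,fy=5,interpolation=cv2.INTER_CUBIC))
g=[514.4,-295.6,-1.297]
for a in(1.22,1.25,1.28):print(a,proj(s,T(g,[[90-218*np.cos(a),-55,75+218*np.sin(a)]])))
# foot in catch: pivot 60 from hinge, rod 125, z 38
a=1.25;px,pz=90-60*np.cos(a),75+60*np.sin(a);fx=px-np.sqrt(125**2-(pz-38)**2);print("foot gx",fx,proj(s,T(g,[[fx,-125,38],[fx,-125,45]])))
E
```

```text
[ 536.98598572 -317.20758289  290.37621276] [2.96273616 2.38488624 6.49002526] 10.351345362420373
1.22 [[338.68067622 125.9183707 ]]
1.25 [[338.92653328 124.09067974]]
1.28 [[339.16486507 122.33178517]]
foot gx -11.384181415401144 [[354.5618825  213.1823777 ]
 [354.87428822 211.11259672]]
```

View pics/s3.png

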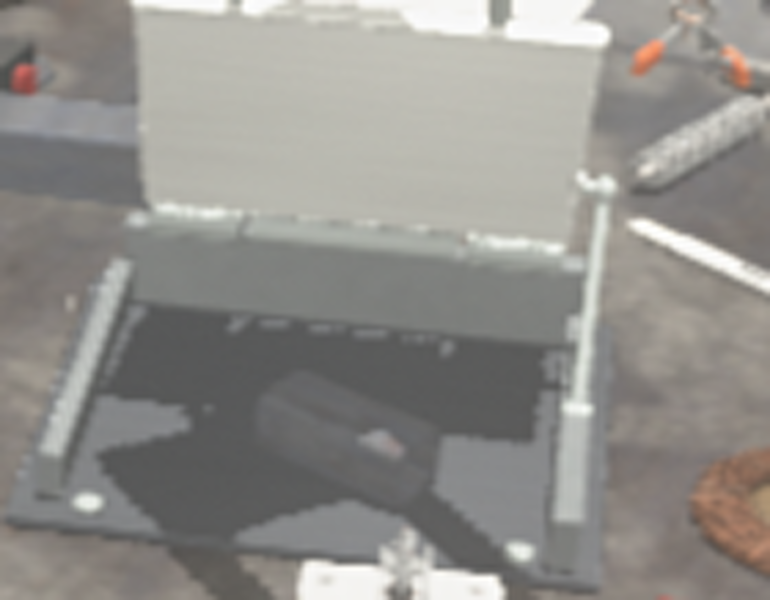

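The stay's foot shows at crop (580,405), px ≈(355.5,211). That is at the step, with the pin hidden behind it, so it appears to be in the catch. I'll ease forward a little to feel it take the load.

step_arm(
  targets=[
    [[-0.5, 2, -0.7, 0, 0, 0], [-1, 4, -1.3, 0, 0, 0], [-1.6, 6, -2, 0, 0, 0], [-2, 8, -2.7, 0, 0, 0], [-2.7, 10, -3.5, 0, 0, 0], [-2.7, 10, -3.5, 0, 0, 0], [-2.7, 10, -3.5, 0, 0, 0], [-2.7, 10, -3.5, 0, 0, 0]],
  ],
)

```text
time: 7.72
tool_pos: [534.9, -309.6, 287.6]
tcp_rot: [179.5, -0.2, 15.7]
ft_force: [6.6, -8.1, 6.3]
finger_gap: 10.4
grip_force: 41.8
```

The reaction went from +2 to −8 N in y, so the stay is holding. I'll back off 2.5 mm, open and rise.

step_arm(
  targets=[
    [[0.6, -2.5, 0, 0, 0, 0], [0.6, -2.5, 0, 0, 0, 0], [0.6, -2.5, 0, 0, 0, 0], [0.6, -2.5, 0, 0, 0, 0], [0.6, -2.5, 0, 0, 0, 0]],
  ],
  fingers=0.4,
)

```text
time: 8.13
tool_pos: [533.8, -309.0, 284.2]
tcp_rot: [-179.9, 0.1, 15.7]
ft_force: [0.3, -0.4, -1.2]
finger_gap: 25.6
grip_force: 0.0
```

step_arm(
  targets=[
    [[0, 0, 0, 0, 0, 0], [0, 0, 15, 0, 0, 0], [0, 0, 30, 0, 0, 0], [0, 0, 45, 0, 0, 0], [0, 0, 60, 0, 0, 0], [0, 0, 60, 0, 0, 0]],
  ],
)

```text
time: 8.63
tool_pos: [535.0, -309.6, 348.6]
tcp_rot: [179.8, -0.2, 15.8]
ft_force: [0.2, -0.1, 0.8]
finger_gap: 25.5
grip_force: 0.0
```

step_arm(
  targets=[
    [[-10, 30, 0, 0, 0, 0], [-20, 60, 0, 0, 0, 0], [-35, 90, 0, 0, 0, 0], [-45, 120, 0, 0, 0, 0], [-45, 120, 0, 0, 0, 0], [-45, 120, 0, 0, 0, 0], [-45, 120, 0, 0, 0, 0]],
  ],
  fingers=-1,
)

```text
time: 9.22
tool_pos: [489.1, -189.2, 344.3]
tcp_rot: [180.0, 0.0, 15.8]
ft_force: [-0.5, 0.4, -0.2]
finger_gap: 85.5
grip_force: 0.0
```

```bash
python3 - <<'E'
from h import *
from bench import r,vision
d={n:vision.snapshot(n) for n in("wrist","side","top")};pickle.dump(d,open("s4.pkl","wb"));q=r.sense()
print(q["tool_pos"],q["tcp_rot"],q["ft_force"],d["wrist"]["eye"],d["wrist"]["attitude"])
w=cv2.resize(d["wrist"]["img"],(800,600));sd=cv2.resize(d["side"]["img"][170:245,250:380],(390,225))
w[:225,:390]=sd
cv2.imwrite("pics/w4.png",w)
E
```

```text
[ 489.26910393 -189.95558794  344.27960888] [-1.79984020e+02  3.26717734e-02  1.56949919e+01] [-0.18272473  0.00463417  0.60568809] [ 569.96334464 -166.63609036  464.51506805] [-1.90100575e+01 -5.37905966e-02 -7.42007120e+01]
```

View pics/w4.png

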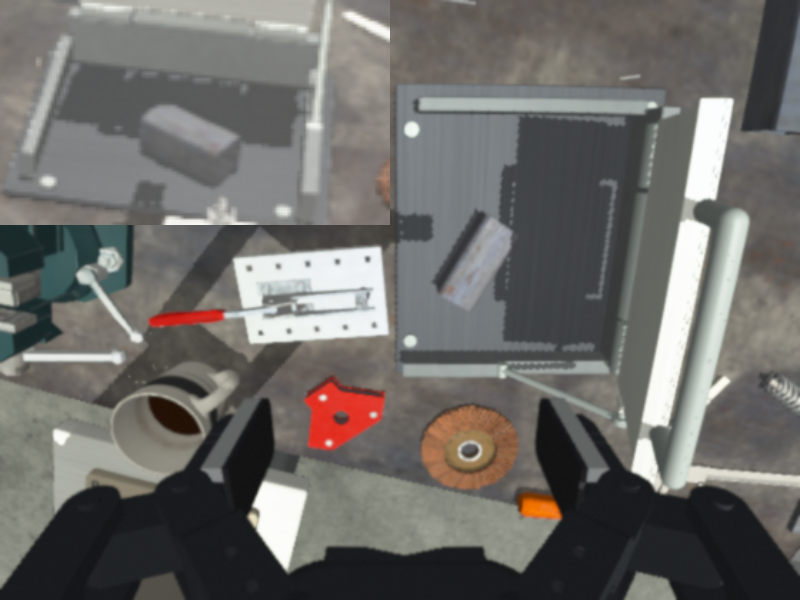

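The guard stands on its stay. The tube's top face has corners at about (487,217), (512,233), (471,309) and (440,293) in the view. I'll compute its pose.

```bash
python3 - <<'E'
from h import *
d=pickle.load(open("s4.pkl","rb"));w,s=d["wrist"],d["side"]
px=np.array([(487,217),(512,233),(471,309),(440,293)])*.7
P=np.array([atz(w,p,46) for p in px]);print(P.round(1),[np.linalg.norm(P[i]-P[i-1]).round(1) for i in range(4)])
c=P.mean(0);y=(P[0]+P[1]-P[2]-P[3]);th=np.arctan2(y[1],y[0])-np.pi/2
q=[[-19,42.5,46],[19,42.5,46],[19,-42.5,46],[-19,-42.5,46]]
o,f=fit([(w,q,px)],[c[0],c[1],th]);print(o.x,np.degrees(o.x[2]),f(o.x).round(1))
print("side px",(proj(s,T(o.x,q))-[250,170])*3)
g=np.array([514.4,-295.6]);a=-1.297;ux=np.array([np.cos(a),np.sin(a)]);uy=np.array([-ux[1],ux[0]])
v=o.x[:2]-g;print("in guard",v@ux,v@uy,"long axis in guard deg",np.degrees(o.x[2]+np.pi/2-a))
E
```

```text
[[ 533.2 -254.4   46. ]
 [ 525.8 -280.9   46. ]
 [ 446.5 -268.1   46. ]
 [ 453.7 -235.    46. ]] [np.float64(81.8), np.float64(27.5), np.float64(80.3), np.float64(33.9)]
[ 490.390058   -260.92355893   -1.79849043] -103.04591089031696 [-1.1 -2.7  6.3  0.4  0.8  1.5 -1.6 -0.2]
side px [[140.1001112  117.37632824]
 [164.37152526  99.44819133]
 [240.95372773 134.26855005]
 [217.32658924 153.46822713]]
in guard -39.87679788264784 -13.739500387246173 long axis in guard deg 61.26671513815081
```

```bash
python3 - <<'E'
from h import *
d=pickle.load(open("s4.pkl","rb"))
def grid(img,x0,y0,w,h,k):
    c=cv2.resize(img[y0:y0+h,x0:x0+w],None,fx=k,fy=k,interpolation=cv2.INTER_CUBIC)
    c=np.clip(c*1.3+10,0,255).astype(np.uint8)
    for x in range((x0+9)//10*10,x0+w,10):
        cv2.line(c,((x-x0)*k,0),((x-x0)*k,8),(0,0,255),1);cv2.putText(c,str(x),((x-x0)*k,18),0,.4,(0,0,255),1)
    for y in range((y0+9)//10*10,y0+h,10):
        cv2.line(c,(0,(y-y0)*k),(8,(y-y0)*k),(0,0,255),1);cv2.putText(c,str(y),(9,(y-y0)*k+4),0,.4,(0,0,255),1)
    return c
a=grid(d["wrist"]["img"],296,140,72,85,6);b=grid(d["side"]["img"],290,195,52,45,7)
o=np.zeros((510,432+364,3),np.uint8);o[:510,:432]=a;o[:315,432:]=b
cv2.imwrite("pics/z5.png",o)
E
```

```text
(no output)
```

View pics/z5.png

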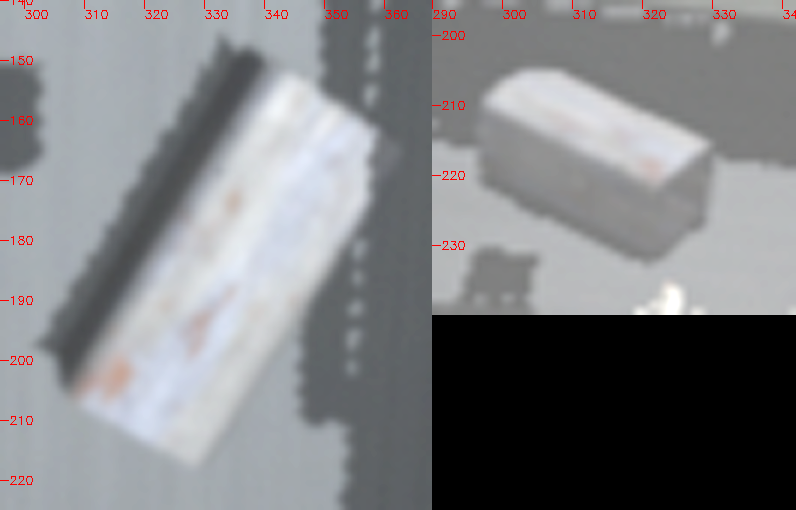

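```bash
python3 - <<'E'
from h import *
d=pickle.load(open("s4.pkl","rb"));w,s=d["wrist"],d["side"]
px=[(343.5,151.3),(362.7,165),(328.5,217.8),(308,205.8)]
q=[[-19,42.5,46],[19,42.5,46],[19,-42.5,46],[-19,-42.5,46]]
sp=[(297.6,210.4),(329.7,216),(322.1,221.9)]
p0=[490,-261,-1.8+np.pi]
P=np.array([atz(w,p,46) for p in px]);print(P.round(1),[np.linalg.norm(P[i]-P[i-1]).round(1) for i in range(4)])
c=P.mean(0);y=(P[0]+P[1]-P[2]-P[3]);th=np.arctan2(y[1],y[0])-np.pi/2
g=np.array([514.4,-295.6]);a=-1.297;ux=np.array([np.cos(a),np.sin(a)]);uy=np.array([-ux[1],ux[0]])
for ob in([(w,q,px)],[(w,q,px),(s,[q[0],q[2],q[3]],sp)]):
    o,f=fit(ob,[c[0],c[1],th]);v=o.x[:2]-g
    print(o.x,np.degrees(o.x[2])+90,f(o.x).round(1),v@ux,v@uy)
# check calibration with known plate corner/knob: flap bar
E
```

```text
[[ 534.8 -257.4   46. ]
 [ 525.  -287.2   46. ]
 [ 444.  -267.3   46. ]
 [ 452.7 -235.3   46. ]] [np.float64(85.0), np.float64(31.4), np.float64(83.4), np.float64(33.2)]
[ 489.13172594 -262.14998053   -1.83101415] -14.909383073207948 [-1.9 -0.8  3.2  0.7  1.4  1.  -1.7 -0.6] -39.03629708185348 -15.28257133209584
[ 488.9600505  -260.84130818   -1.82994413] -14.848075162927529 [-2.9 -1.   2.2  0.5  0.5  0.8 -2.6 -0.7 -0.3 -1.4  1.  -0.8  0.4 -0.4] -40.342642188742985 -15.094002407932601
```

The tube's centre is at about (489,−261), its long axis at −15° in world. I'll grasp it about 25 mm toward its near end, entering low from the front to stay clear of the bar.

step_arm(
  targets=[
    [[-6, 0, -30, 0, 0, -0.11], [-12, 0, -60, 0, 0, -0.22], [-18, 0, -95, 0, 0, -0.33], [-24, 0, -130, 0, 0, -0.44], [-24, 0, -165, 0, 0, -0.534], [-24, 0, -195, 0, 0, -0.534], [-24, 0, -220, 0, 0, -0.534], [-24, 0, -235, 0, 0, -0.534], [-24, 0, -235, 0, 0, -0.534], [-24, 0, -235, 0, 0, -0.534]],
  ],
  fingers=-0.5,
)

```text
time: 10.2
tool_pos: [464.5, -189.4, 108.9]
tcp_rot: [-180.0, 0.1, -14.9]
ft_force: [0.3, 0.0, 0.1]
finger_gap: 63.9
grip_force: 0.0
```

step_arm(
  targets=[
    [[0, -16, 0, 0, 0, 0], [0, -32, 0, 0, 0, 0], [0, -48, 0, 0, 0, 0], [0, -64, 0, 0, 0, 0], [0, -64, 0, 0, 0, 0], [0, -64, 0, 0, 0, 0], [0, -64, 0, 0, 0, 0]],
  ],
)

```text
time: 10.78
tool_pos: [465.8, -253.4, 111.0]
tcp_rot: [180.0, -0.1, -14.9]
ft_force: [-0.5, -0.0, 0.1]
finger_gap: 64.3
grip_force: 0.0
```

```bash
python3 - <<'E'
from h import *
from bench import r,vision
w=vision.snapshot("wrist");pickle.dump(w,open("s6.pkl","wb"));q=r.sense()
print(q["tool_pos"],q["tcp_rot"],q["ft_force"],q["finger_gap"])
p=[489,-261,-1.83];im=w["img"].copy()
for a in T(p,[[-19,42.5,46],[19,42.5,46],[19,-42.5,46],[-19,-42.5,46],[0,0,46]]):
    u=proj(w,a)[0];cv2.drawMarker(im,tuple(int(v) for v in u),(0,0,255),0,10,1)
cv2.imwrite("pics/w6.png",im)
E
```

```text
[ 465.62165224 -252.97108746  110.61213684] [ 1.79997454e+02 -5.77588216e-02 -1.48492307e+01] [-0.31615767 -0.81987595 -1.10260053] 64.2279209565256
```

View pics/w6.png

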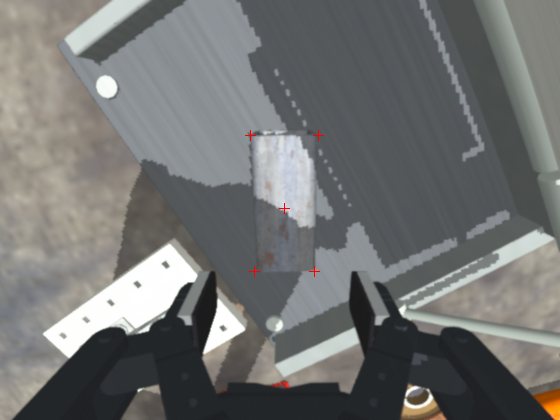

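The overlay matches the tube outline, with corners at (251,135), (318,135), (314,271) and (255,271), centred between the fingers. Descending.

step_arm(
  targets=[
    [[0, 0, -20, 0, 0, 0], [0, 0, -40, 0, 0, 0], [0, 0, -55, 0, 0, 0], [0, 0, -66, 0, 0, 0], [0, 0, -72, 0, 0, 0], [0, 0, -72, 0, 0, 0], [0, 0, -72, 0, 0, 0]],
  ],
)

```text
time: 11.42
tool_pos: [465.4, -253.0, 38.1]
tcp_rot: [-180.0, -0.0, -14.8]
ft_force: [-0.1, -0.2, 0.2]
finger_gap: 63.8
grip_force: 0.0
```

step_arm(
  targets=[
    [[0, 0, 0, 0, 0, 0], [0, 0, 0, 0, 0, 0], [0, 0, 0, 0, 0, 0], [0, 0, 0, 0, 0, 0], [0, 0, 0, 0, 0, 0], [0, 0, 0, 0, 0, 0]],
  ],
  fingers=1,
  newtons=60,
)

```text
time: 11.92
tool_pos: [466.1, -253.9, 39.2]
tcp_rot: [180.0, -0.1, -14.9]
ft_force: [-0.8, 0.0, 6.1]
finger_gap: 36.6
grip_force: 61.4
```

step_arm(
  targets=[
    [[0, 0, 10, 0, 0, 0], [0, 0, 25, 0, 0, 0], [0, 0, 45, 0, 0, 0], [0, 15, 65, 0, 0, 0], [0, 35, 85, 0, 0, 0], [0, 60, 105, 0, 0, 0.02], [8, 88, 120, 0, 0, 0.04], [18, 116, 130, 0, 0, 0.06], [28, 144, 130, 0, 0, 0.08], [38, 172, 130, 0, 0, 0.08], [38, 172, 130, 0, 0, 0.08], [38, 172, 130, 0, 0, 0.08]],
  ],
)

```text
time: 12.92
tool_pos: [503.1, -79.7, 168.0]
tcp_rot: [-180.0, 0.0, -10.1]
ft_force: [0.1, -0.6, -3.3]
finger_gap: 36.7
grip_force: 61.1
```

step_arm(
  targets=[
    [[14, 28, 0, 0, 0, 0], [28, 56, 0, 0, 0, 0], [42, 84, 0, 0, 0, 0], [56, 112, 0, 0, 0, 0], [70, 140, 0, 0, 0, 0], [80, 158, 0, 0, 0, 0], [86.5, 167.5, 0, 0, 0, 0], [86.5, 167.5, 0, 0, 0, 0], [86.5, 167.5, -30, 0, 0, 0], [86.5, 167.5, -50, 0, 0, 0], [86.5, 167.5, -50, 0, 0, 0], [86.5, 167.5, -50, 0, 0, 0]],
  ],
)

```text
time: 13.92
tool_pos: [587.9, 84.7, 116.3]
tcp_rot: [179.9, 0.2, -10.3]
ft_force: [0.6, -0.4, -2.4]
finger_gap: 36.8
grip_force: 61.3
```

```bash
python3 - <<'E'
from h import *
from bench import r,vision
w=vision.snapshot("wrist");t=vision.snapshot("side");q=r.sense()
print(q["tool_pos"],q["tcp_rot"],q["ft_force"],q["finger_gap"])
im=w["img"].copy();p=[623.6,134.8,-.179]
for a in T(p,[[-80,-115,26],[80,-115,26],[80,115,26],[-80,115,26]]):
    u=proj(w,a)[0];print(u);cv2.drawMarker(im,tuple(int(np.clip(v,-999,999)) for v in u),(0,0,255),0,14,1)
im[:105,:140]=t["img"][110:215,255:395][:105]
cv2.imwrite("pics/w7.png",im)
E
```

```text
[590.28758901  85.30495349 119.32109823] [-1.79991734e+02 -8.38157896e-02 -1.03334575e+01] [ 0.72087442  0.16267578 -3.74487358] 36.85399640131072
[360.95744181 296.06704189]
[380.93675272  64.6132944 ]
[ 7.80547256 71.36361865]
[ 61.21834018 294.76004513]
```

View pics/w7.png

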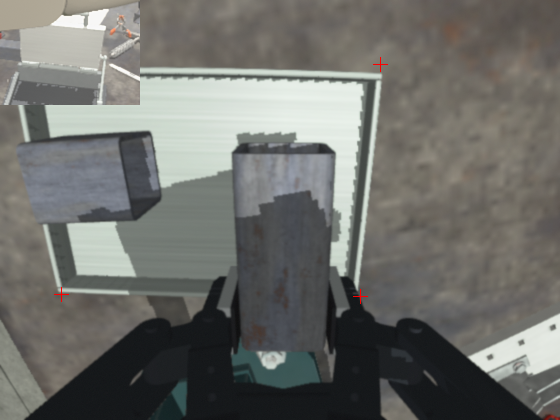

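Guard still propped (inset). The tube hangs over the empty tray half, clear of the short tube (right edge at about x=160, tube's left edge at 235) and the right wall (355). Lowering.

step_arm(
  targets=[
    [[0, 0, -20, 0, 0, 0], [0, 0, -40, 0, 0, 0], [0, 0, -55, 0, 0, 0], [0, 0, -65, 0, 0, 0], [0, 0, -72, 0, 0, 0], [0, 0, -77, 0, 0, 0], [0, 0, -80, 0, 0, 0], [0, 0, -82, 0, 0, 0], [0, 0, -83, 0, 0, 0], [0, 0, -83, 0, 0, 0]],
  ],
)

```text
time: 14.85
tool_pos: [590.2, 86.4, 35.5]
tcp_rot: [-180.0, -0.1, -10.3]
ft_force: [-0.1, 0.4, -2.8]
finger_gap: 37.0
grip_force: 61.5
```

step_arm(
  targets=[
    [[0, 0, -0.7, 0, 0, 0], [0, 0, -1.4, 0, 0, 0], [0, 0, -1.8, 0, 0, 0], [0, 0, -1.8, 0, 0, 0]],
  ],
)

```text
time: 15.18
tool_pos: [590.3, 86.4, 35.3]
tcp_rot: [-180.0, -0.1, -10.3]
ft_force: [-8.3, -1.4, 13.2]
finger_gap: 37.0
grip_force: 63.5
```

Contact made; release to about 58 mm and rise.

step_arm(
  targets=[
    [[0, 0, 1, 0, 0, 0], [0, 0, 1, 0, 0, 0], [0, 0, 1, 0, 0, 0], [0, 0, 1, 0, 0, 0], [0, 0, 1, 0, 0, 0]],
  ],
  fingers=-0.35,
)

```text
time: 15.6
tool_pos: [589.7, 86.4, 33.9]
tcp_rot: [-180.0, -0.0, -10.3]
ft_force: [-0.2, 0.1, 0.2]
finger_gap: 58.0
grip_force: 0.0
```

step_arm(
  targets=[
    [[0, 0, 1, 0, 0, 0], [0, 0, 15, 0, 0, 0], [0, 0, 40, 0, 0, 0], [0, 0, 75, 0, 0, 0], [0, 0, 110, 0, 0, 0], [0, 0, 150, 0, 0, 0], [0, 0, 150, 0, 0, 0], [0, 0, 150, 0, 0, 0], [0, 0, 150, 0, 0, 0]],
  ],
)

```text
time: 16.35
tool_pos: [589.9, 86.3, 185.0]
tcp_rot: [-180.0, -0.1, -10.3]
ft_force: [-0.4, -0.6, -0.3]
finger_gap: 57.5
grip_force: 0.0
```

```bash
python3 - <<'E'
from h import *
from bench import r,vision
w=vision.snapshot("wrist");t=vision.snapshot("side");q=r.sense()
print(q["time"],q["tool_pos"],q["ft_force"],q["finger_gap"])
o=np.zeros((420,800,3),np.uint8);o[:,:560]=w["img"];o[:210,560:]=cv2.resize(t["img"][100:260,230:413],(240,210))
o[210:,560:]=cv2.resize(t["img"][240:360,110:247],(240,210))
cv2.imwrite("pics/f8.png",o)
E
```

```text
16.45 [588.69382867  86.26089912 182.68611158] [0.23421344 0.04290478 0.15295916] 57.529405818176556
```

View pics/f8.png

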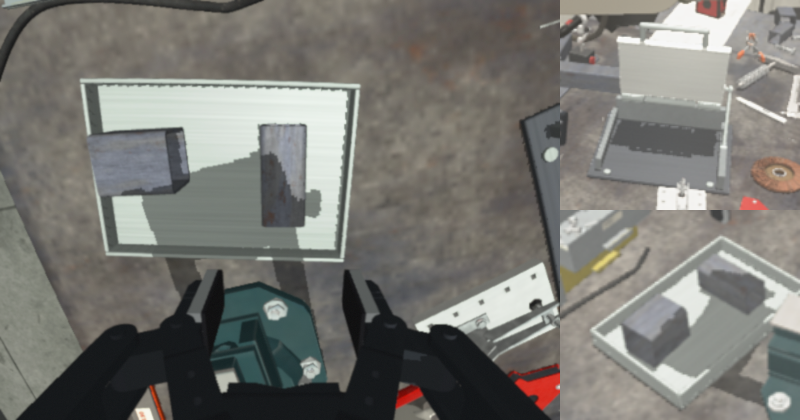

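The tube lies flat on the tray floor at (282,175) beside the untouched short tube at (137,163). The guard stands open on its stay, and the gripper is clear.

```bash
python3 -c "
from bench import r
print(r.hand_in())"
```

```text
the job is handed in; nothing more can be done
None
```

The job is handed in: the guard stands propped open on its stay, and the tube lies flat in the empty half of the parts tray, with the short tube and spray can not moved. The hand-in gave no verdict, so the final state is as seen in the last pictures.

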